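# Seat the work light on its sloping charging dock

### The arm

A 6-joint arm with a two-finger parallel gripper is mounted at the origin on a cart in front of the work surface, level with it; the furniture and walls round the work are solid. World frame = base frame: x ahead of the robot, y to its left, z up, the work surface at z = 0. Lengths are in m, angles in rad, forces in N, time in s.
With the tool pointing down it reaches from about 0.35 to 0.925 m from the base axis. Payload 6.4 kg.
Tool frame: the origin (TCP) lies midway between the tips of the shut fingers; the grasp point (between the pads) lies 19 mm behind it; z points along the fingers, y is the line along which they close (so a half turn about z gives the same grasp; the last joint's range is limited). The gripper opens to 94 mm and grips with 3 to 60 N. Pads are 16 mm wide; open, the fingers measure 119 mm over their backs; the gripper's body (75 mm by 177 mm) begins 78 mm behind the grasp point.
Start: joints at [1.146, 0.245, 1.558, -0, 1.339, -0.174], TCP at [0.161, 0.63, 0.185] pointing down, gripper open.
Joint ranges: [-3.13, 3.13], [-1.02, 2.26], [0.13, 2.54], [-0.95, 4.09], [0.21, 2.88], [-2.74, 2.74]. Speed limits (rad/s): [2.57, 2.57, 3.14, 3.14, 3.14, 3.14].

### API

Orientations are given as a unit quaternion [w, x, y, z].
In Python, from station import robot gives the robot as it stands. Calls block until the motion is done:
- robot.goto(position, orientation): joint-space move of the TCP to a pose.
- robot.move_linear(position, frame=None, rate=0.15, threshold=None): straight line of the TCP; frame=None keeps the orientation; rate is the mean speed in m/s. With threshold (N) it stops when the force on the tool has changed by that much, and returns True; else False.
- robot.set_joints(angles): joint-space move.
- robot.open_gripper() and robot.grab(newtons=None): open the fingers fully, or close them until they stop; newtons is the grip in N (None keeps the last).
- robot.dwell(seconds).
- robot.inverse_kinematics(position, orientation): joint angles nearest the present ones, or None.
- robot.observe(): the state.
- robot.get_image(name): name is "scene" or "side" or "wrist"; returns a dict with "img" (400x640x3 uint8, red, green, blue), "fx", "fy", "cx", "cy" (pixels), "T" (4x4, takes a point from camera to world coordinates); the wrist camera has in their place "hand_eye" (4x4, takes a point from camera to tool coordinates, whose origin is the TCP and whose axes are the flange's). Camera axes: x right, y up, looking along -z (the intrinsics and any distortion apply to the point x, -y, -z); pixel columns grow to the right and rows downward; lengths in m; the calibration is good to about 2 mm. A picture is of the moment at which its call begins: read the wrist's pose just before it. There is no depth.
A pose or a line that the arm cannot do raises robot.MotionError and nothing moves.
- robot.close_job(): hands the job in; it is judged then, once.
The state is a dict: "clock": time; "joints": joint angles; "joint_velocities": joint speeds; "joint_torque": joint torques, N m; "tcp_pos": TCP position; "ee_rot": TCP orientation; "ft_force": force on the tool from outside, world axes, zero at the start; "moment": the same for the moment, N m; "opening": finger opening in m; "finger_force": force on a finger pad.
Only numpy, scipy, OpenCV 4.12 (cv2) and the standard library are available. Lean on these libraries where they do the work, as an engineer would, in place of code of your own. Each camera call takes 0.05 s, during which the arm holds its last target. There are 200 camera calls.

### The job

Pick up the yellow rechargeable work light and put it on its charging dock, lowering it square to the sloping deck with the lens panel facing down the slope, so that both pegs go into the two holes in its foot. Keep hold of it until the foot is down flat on the deck, then let go and leave it standing there. Leave the masking tape roll, the can and the flat tin where they are.

Things in the scene. Friction and masses are not known exactly. Their poses are not given: they have to be found in the camera images.
- lamp: Loose work light, about 0.5 kg, upright on the bench: yellow housing (74 x 112 mm, top at z = 95 mm) on a black foot 104 mm (x) by 124 mm (y) by 22 mm thick, white lens panel on its -x face, black bar handle on top along y; 146 mm tall. Origin: centre of the foot's underside; z up through the handle, -x where the lens faces.
- handle (a point): Centre of the lamp's handle, at (0, 0, 136) mm in the lamp's frame: a straight bar along the lamp's y, 20 mm thick (x) by 20 mm high (z), with 76 mm free length between its two posts and 31 mm of free space below the bar. Moves with the lamp; axes as the lamp's.
- hole_left (a point): Mouth centre of a round hole in the foot's underside, 18 mm wide and 22 mm deep, at (18, +38, 0) mm in the lamp's frame.
- hole_right (a point): Mouth centre of a round hole in the foot's underside, 18 mm wide and 22 mm deep, at (18, -38, 0) mm in the lamp's frame.
- dock: Charging dock, fixed to the bench (its place and yaw vary): grey ribbed wedge on a black base plate 150 mm (x) by 158 mm (y). Origin: centre of the base plate's underside. Its -x side is the low side of the slope; the high edge is about 100 mm above the bench.
- deck: The dock's sloping deck, 130 mm (x) by 150 mm (y). Origin: centre of its top surface, 65 mm above the bench, straight above the dock's origin. z is the surface normal, leaning 30 degrees from vertical towards the dock's -x (low) side; x runs up the slope, y level. When the lamp is seated its frame coincides with this frame (same origin, same axes).
- peg_left (a point): Foot centre, on the deck's surface, of an orange peg at (18, +38, 0) mm in the deck's frame, standing along the deck's z: 14 mm in diameter, 16 mm tall, tapering from 9 mm up to a 6 mm wide tip. hole_left belongs here.
- peg_right (a point): Foot centre, on the deck's surface, of an orange peg at (18, -38, 0) mm in the deck's frame, standing along the deck's z: 14 mm in diameter, 16 mm tall, tapering from 9 mm up to a 6 mm wide tip. hole_right belongs here.
- roll: Roll of masking tape lying flat, 94 mm wide, 25 mm tall, loose; to be left alone. Origin: centre of its underside.
- can: Small paint can with a white lid, 62 mm in diameter, 85 mm tall, loose; to be left alone. Origin: centre of its underside.
- flat_box: Flat light grey metal tin, 72 x 112 x 25 mm, loose; to be left alone. Origin: centre of its underside.

How it is judged:
On the way, in this order (a step that is already met when the one before it is completed fails the run):
1. the light is lifted clear of the bench in the gripper (height (world z) of lamp above 0.03 m and contact force between the fingers and lamp above 1 N), for 0.2 s.
2. the light, still held, is down on the deck with both pegs in their holes (each hole's mouth within 7 mm of its peg's foot) (distance between hole_left and peg_left below 0.007 m and distance between hole_right and peg_right below 0.007 m and contact force between the fingers and lamp above 1 N), for 0.1 s.
At the end, for the whole second after the job is handed in: The light rests released on the dock: the mouth of each hole within 5 mm of the foot of its own peg, its upright axis within 0.05 rad of the deck's normal, and at rest (below 10 mm/s) (distance between hole_left and peg_left below 0.005 m and distance between hole_right and peg_right below 0.005 m and angle between the z axis of lamp and the z axis of deck, either way round below 0.05 rad and linear speed of lamp below 0.01 m/s); the robot touches nothing.
It fails at once if the masking tape roll is moved more than 30 mm (distance of roll from where it was at the start of the episode above 0.03 m).
It fails at once if the can is moved more than 30 mm (distance of can from where it was at the start of the episode above 0.03 m).
It fails at once if the flat tin is moved more than 30 mm (distance of flat_box from where it was at the start of the episode above 0.03 m).
It also fails if it takes over 43 s, if anything falls off the work surface, if the arm or the gripper's body presses on something with over 40 N, if the wrist force passes 120 N, or if a joint passes its speed limit or range.

## Working session

There is one attempt and no reset: what is moved stays moved. The work goes in short steps, each a Python script; the robot and the scene stay as the last script left them, time stands still between calls to the robot, and variables do not carry over. Pictures are saved under pics/ and viewed, at most 10 in all, crops included, and the job is handed in when it is done.

```bash
ls; mkdir -p pics
python3 - <<'E'
from station import robot
import cv2,numpy as np
np.set_printoptions(precision=4,suppress=True)
for n in ["scene","side"]:
    d=robot.get_image(n); cv2.imwrite(f"pics/{n}0.png",d["img"][:,:,::-1]); print(n,{k:v for k,v in d.items() if k!="img"})
o=robot.observe(); d=robot.get_image("wrist"); print(o,{k:v for k,v in d.items() if k!="img"})
cv2.imwrite("pics/wrist0.png",d["img"][:,:,::-1])
E
```

```text
pics
station.py
scene {'fx': 486.7130915774118, 'fy': 486.7130915774118, 'cx': 323.871132855633, 'cy': 198.9280381941188, 'T': array([[ 0.7419,  0.4785, -0.4698, -0.1302],
       [-0.6705,  0.5225, -0.5267, -0.7901],
       [-0.0066,  0.7057,  0.7085,  1.2204],
       [ 0.    ,  0.    ,  0.    ,  1.    ]])}
side {'fx': 457.46197012468, 'fy': 457.46197012468, 'cx': 320.47494086757143, 'cy': 198.99799422067204, 'T': array([[ 0.9329, -0.2463,  0.2626,  1.0335],
       [ 0.3594,  0.5934, -0.7202, -1.1084],
       [ 0.0215,  0.7663,  0.6421,  1.1276],
       [ 0.    ,  0.    ,  0.    ,  1.    ]])}
{'clock': 0.1, 'joints': array([ 1.1459,  0.2457,  1.5589, -0.    ,  1.3387, -0.1741]), 'joint_velocities': array([-0.0007, -0.0012, -0.0034, -0.0011,  0.0024, -0.0002]), 'joint_torque': array([  0.0002, -41.692 , -31.5525,   0.0688,   0.031 ,  -0.    ]), 'tcp_pos': array([0.1611, 0.6291, 0.1836]), 'ee_rot': array([-0.0003,  0.1251,  0.9921, -0.0008]), 'ft_force': array([-0.1471,  0.3674, -0.115 ]), 'moment': array([0.0378, 0.0387, 0.0248]), 'finger_force': 0.0, 'opening': 0.09395196638765328} {'fx': 326.1645086582167, 'fy': 326.1645086582167, 'cx': 322.0799238531646, 'cy': 201.20558204876994, 'hand_eye': array([[ 0.0004,  0.9671,  0.2546,  0.0736],
       [ 1.    , -0.0003, -0.0006, -0.0004],
       [-0.0005,  0.2546, -0.9671, -0.1999],
       [ 0.    ,  0.    ,  0.    ,  1.    ]])}
```

View pics/scene0.png

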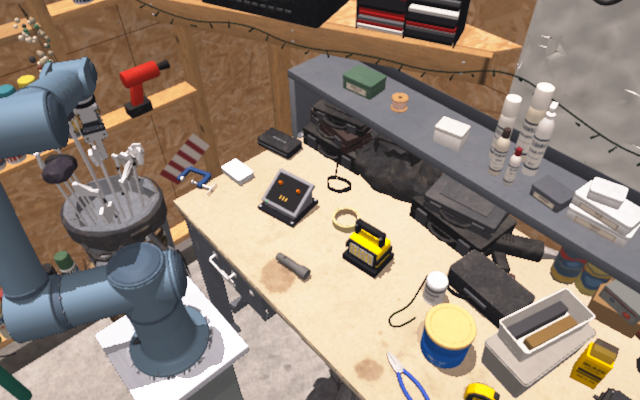

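View pics/side0.png

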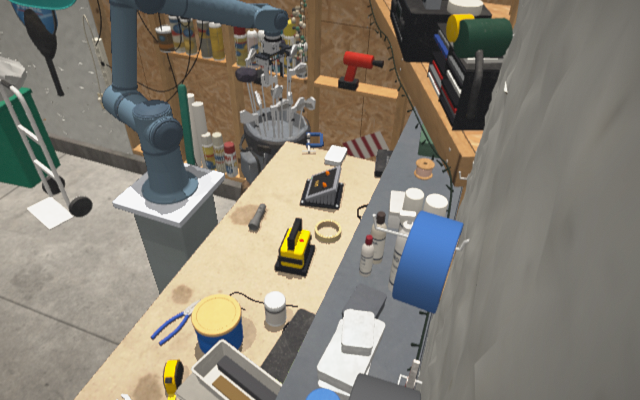

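The scene view has the lamp at about (368,248), the dock at (289,195), the roll at (345,218) and the can at (435,285). In the side view the lamp is at (295,248) and the dock at (322,187). I'll enlarge both.

Run:
```python
import cv2,numpy as np
for n,(x,y) in {"scene":(250,160),"side":(250,160)}.items():
    im=cv2.imread(f"pics/{n}0.png")[y:y+120,x:x+160]
    im=cv2.resize(im,None,fx=5,fy=5,interpolation=cv2.INTER_CUBIC)
    for k in range(0,160,20):
        cv2.putText(im,str(x+k),(k*5,10),0,.4,(255,0,255),1); cv2.line(im,(k*5,0),(k*5,599),(255,0,255),1) if 0 else cv2.line(im,(k*5,12),(k*5,20),(255,0,255),1)
        if k<120: cv2.putText(im,str(y+k),(0,k*5+4),0,.4,(255,0,255),1); cv2.line(im,(28,k*5),(36,k*5),(255,0,255),1)
    cv2.imwrite(f"pics/{n}0z.png",im)
```

```text
(no output)
```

View pics/scene0z.png

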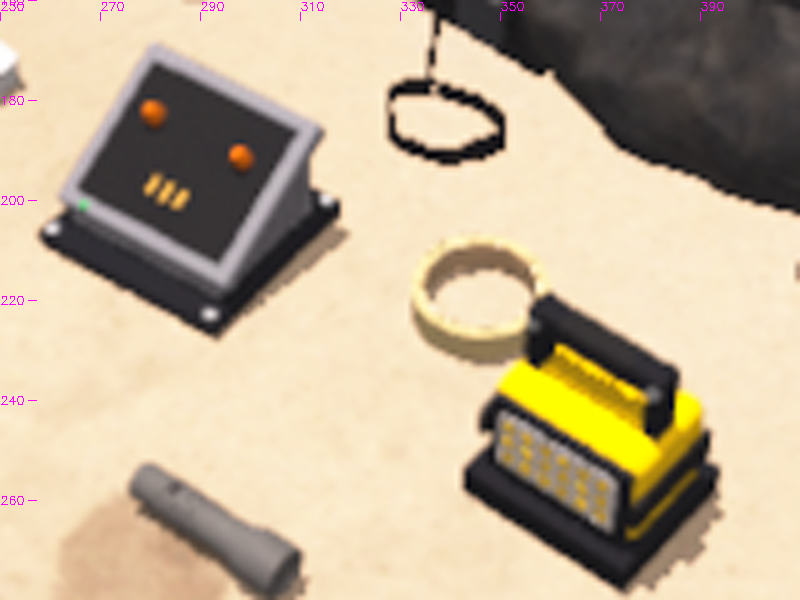

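View pics/side0z.png

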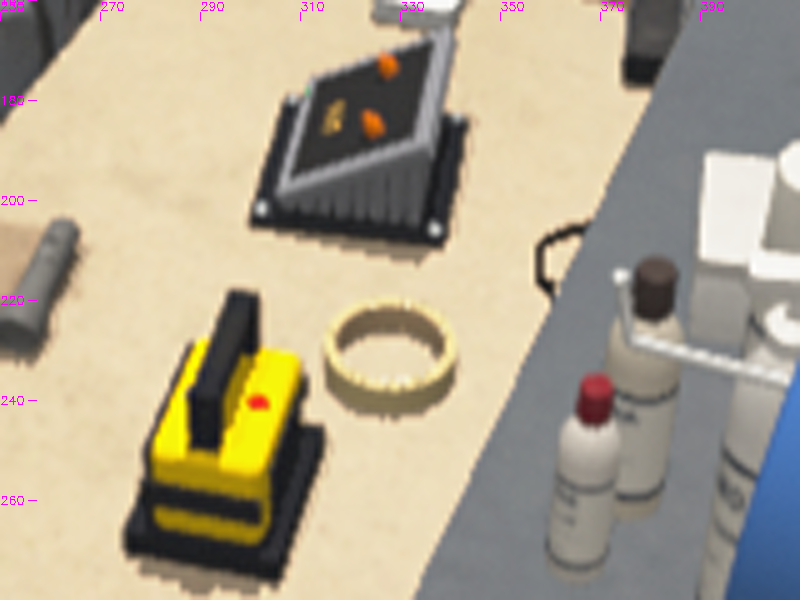

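The dock's low side and the lamp's lens both face the robot. The foot, housing and deck corners and both pegs are clear in the two views. I'll fit poses to those points, using the peg triangulation as a height check.

```bash
cat > h.py <<'E'
import numpy as np,cv2
from scipy.optimize import least_squares
from scipy.spatial.transform import Rotation as R
np.set_printoptions(precision=4,suppress=True)
CAM={'scene':(486.713,323.871,198.928,np.array([[0.7419,0.4785,-0.4698,-0.1302],[-0.6705,0.5225,-0.5267,-0.7901],[-0.0066,0.7057,0.7085,1.2204],[0,0,0,1]])),
'side':(457.462,320.475,198.998,np.array([[0.9329,-0.2463,0.2626,1.0335],[0.3594,0.5934,-0.7202,-1.1084],[0.0215,0.7663,0.6421,1.1276],[0,0,0,1]]))}
def proj(c,P):
    f,cx,cy,T=c; p=(np.atleast_2d(P)-T[:3,3])@T[:3,:3]
    return np.c_[cx+f*p[:,0]/-p[:,2],cy-f*p[:,1]/-p[:,2]]
def tri(cs,uvs):
    return least_squares(lambda X:np.r_[tuple((proj(c,X)[0]-u) for c,u in zip(cs,uvs))],[.5,.2,.05])
def Rz(a): return R.from_euler('z',a).as_matrix()
RY=R.from_euler('y',-30,degrees=True).as_matrix()
def deck2dock(P): return np.atleast_2d(P)@RY.T+[0,0,.065]
def posed(q,P): return np.atleast_2d(P)@Rz(q[2]).T+[q[0],q[1],0]
E
python3 - <<'E'
from h import *
def px(c): return (np.array(c)+.5)/5-.5+[250,160]
D=lambda x,y,z=0:deck2dock(np.array([x,y,z])/1000)[0]
L=lambda x,y,z=0:np.array([x,y,z])/1000
dock={'scene':[(D(65,75),155,43),(D(65,-75),323,128),(D(-65,75),60,195),(D(-65,-75),220,287),(D(18,38,10),153,112),(D(18,-38,10),240,157),(L(-75,-79),215,338),(L(-75,79),40,238),(L(75,-79),341,212)],
'side':[(D(65,75),455,30),(D(65,-75),430,155),(D(-65,-75),278,190),(D(-65,75),305,85),(D(18,38,10),388,66),(D(18,-38,10),372,124),(L(-75,-79),250,228),(L(75,-79),443,248),(L(75,79),468,120)]}
lamp={'scene':[(L(-52,62),463,490),(L(-52,-62),627,592),(L(52,-62),718,492),(L(-37,-56,95),632,474),(L(37,-56,95),703,405)],
'side':[(L(-52,-62),127,550),(L(52,-62),278,580),(L(52,62),322,452),(L(52,62,22),325,428),(L(-37,-56,95),150,470),(L(37,-56,95),268,470)]}
for n,o,g in(('dock',dock,[.5,.5,0]),('lamp',lamp,[.6,.2,0])):
    f=lambda q:np.concatenate([(proj(CAM[c],posed(q,[a[0] for a in v]))-px([a[1:] for a in v])).ravel() for c,v in o.items()])
    r=least_squares(f,g,loss='soft_l1'); print(n,r.x); print(f(r.x).reshape(-1,2).round(1).tolist())
for a,b in (((153,112),(388,66)),((240,157),(372,124))): r=tri(list(CAM.values()),[px(a),px(b)]); print('peg',r.x,r.cost)
# handle bar top: ends
for a,b in (((540,300),(243,292)),((672,372),(205,388))): r=tri(list(CAM.values()),[px(a),px(b)]); print('bar end top',r.x,r.cost)
E
```

```text
dock [0.5688 0.1808 0.2032]
[[-0.3, -1.6], [0.4, -1.3], [-0.9, -0.3], [1.0, -0.0], [0.1, -0.8], [0.1, -0.8], [-0.1, 0.2], [-0.5, 0.3], [1.4, -0.5], [-0.5, -0.5], [-1.0, -1.6], [-1.2, 1.4], [0.6, -1.4], [-0.4, -0.3], [-0.4, 0.1], [-0.7, 0.5], [0.1, 1.5], [0.4, 1.3]]
lamp [ 0.6065 -0.1684  0.1488]
[[-0.3, -0.2], [-1.0, -0.2], [-0.1, -1.2], [1.5, -0.1], [1.4, -1.4], [-0.7, 1.3], [0.4, 1.1], [0.4, -0.7], [-0.1, -0.5], [-1.4, -3.7], [-1.9, 0.4]]
peg [0.572  0.2223 0.0784] 0.09231904371018347
peg [0.5869 0.1472 0.0801] 0.2424831475841422
bar end top [ 0.5997 -0.1221  0.1444] 0.09000271623824356
bar end top [ 0.6141 -0.2153  0.1484] 0.4107018944223299
```

```bash
cat >> h.py <<'E'
DOCK=[.5688,.1808,.2032]; LAMP=[.6065,-.1684,.1488]
def tool(Rl,s):  # tool rotation for lamp rotation Rl
    y=s*Rl[:,0]; z=-Rl[:,2]; return np.c_[np.cross(y,z),y,z]
def quat(M): q=R.from_matrix(M).as_quat(); return q[[3,0,1,2]]
def mat(q): return R.from_quat(np.array(q)[[1,2,3,0]]).as_matrix()
def wcam(o,d):
    E=np.eye(4);E[:3,:3]=mat(o['ee_rot']);E[:3,3]=o['tcp_pos']; return (d['fx'],d['cx'],d['cy'],E@d['hand_eye'])
def tcp_for(p,Rl,h): return p+Rl@[0,0,h]   # TCP h m along lamp z
E
python3 - <<'E'
from h import *
from station import robot
for s in (1,-1):
    for n,p,Rl,hs in (('lamp',[*LAMP[:2],0],Rz(LAMP[2]),(.117,.3)),('dock',np.r_[DOCK[:2],.065],Rz(DOCK[2])@RY,(.117,.17,.22,.3)),('dockup',np.r_[DOCK[:2],.0],Rz(DOCK[2]),(.35,))):
        for h in hs: print(s,n,h,robot.inverse_kinematics(tcp_for(np.array(p),Rl,h),quat(tool(Rl,s))))
E
```

```text
1 lamp 0.117 [-0.4507  0.2639  1.664  -0.      1.2137 -0.5995]
1 lamp 0.3 [-0.4507  0.128   1.4828 -0.      1.5307 -0.5995]
1 dock 0.117 [ 0.0706 -0.3578  2.2448  0.0985  0.7373 -0.188 ]
1 dock 0.17 [ 0.0605 -0.5008  2.2551  0.0932  0.8702 -0.184 ]
1 dock 0.22 [ 0.0494 -0.6215  2.2496  0.0914  0.997  -0.1832]
1 dock 0.3 [ 0.0274 -0.7785  2.2107  0.0942  1.1941 -0.1874]
1 dockup 0.35 [ 0.118   0.0358  1.4927 -0.      1.6131 -0.0852]
-1 lamp 0.117 [-0.4507  0.2639  1.664  -0.      1.2137  2.5421]
-1 lamp 0.3 [-0.4507  0.128   1.4828 -0.      1.5307  2.5421]
-1 dock 0.117 None
-1 dock 0.17 None
-1 dock 0.22 None
-1 dock 0.3 None
-1 dockup 0.35 None
```

Run:
```python
from h import *
from station import robot
import pickle
S=[]
for n,(q) in (('dock',DOCK),('lamp',LAMP)):
    M=Rz(q[2]); Q=quat(tool(M,1))
    for i,dx in enumerate((-.05,.05)):
        p=posed(q,[[dx,-.01,.29]])[0]
        robot.goto(p,Q); robot.dwell(.25)
        o=robot.observe(); d=robot.get_image('wrist'); S.append((n,wcam(o,d),d['img']))
pickle.dump(S,open('s.pkl','wb')); print(robot.observe()['clock'])
for n in('dock','lamp'):
    a=[s[2] for s in S if s[0]==n]
    print([cv2.Laplacian(x,cv2.CV_64F).var() for x in a])
    im=np.hstack([x[80:380,120:520] for x in a])[:,:,::-1]
    cv2.imwrite(f'pics/w_{n}.png',im)
for n,c,im in S[:2]:
    h=cv2.cvtColor(im,cv2.COLOR_RGB2HSV); m=cv2.inRange(h,(3,170,90),(14,255,255))
    k,_,st,ce=cv2.connectedComponentsWithStats(m); print([(st[i,4],ce[i]) for i in range(1,k) if st[i,4]>40])
    print('pred',proj(c,posed(DOCK,deck2dock(np.array([[18,38,0],[18,38,16],[18,-38,0],[18,-38,16]])/1000))))
```

```text
5.8583
[np.float64(135.9068084511651), np.float64(144.7434530231052)]
[np.float64(113.2604981995375), np.float64(113.55613068908522)]
[(np.int32(102), array([372.2157, 135.402 ])), (np.int32(102), array([370.549 , 195.3627]))]
pred [[374.449  136.8428]
 [369.6213 137.5595]
 [372.0121 195.7505]
 [367.3306 198.3376]]
[(np.int32(126), array([291.3413, 135.1905])), (np.int32(116), array([293.2586, 195.0431]))]
pred [[294.9912 136.456 ]
 [287.4936 137.1643]
 [296.1774 195.2903]
 [289.067  197.8649]]
```

View pics/w_dock.png

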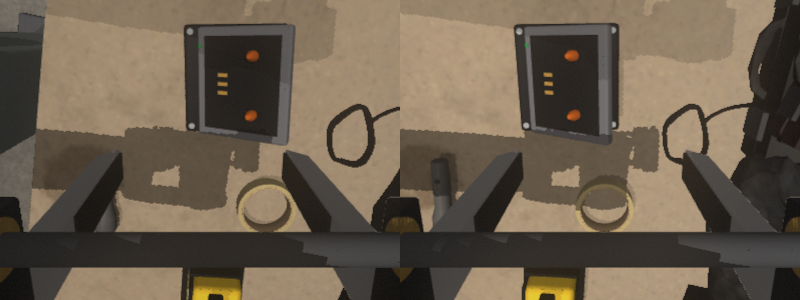

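View pics/w_lamp.png

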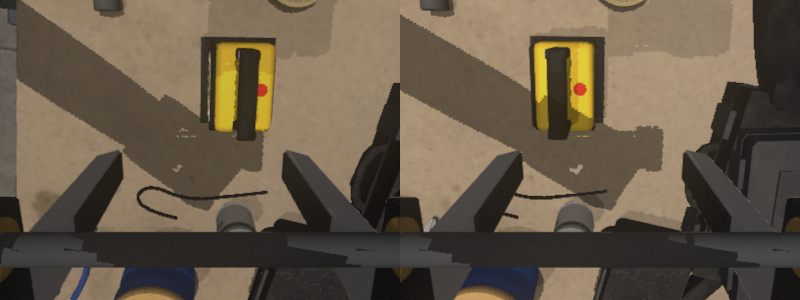

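The wrist views show both pegs at about (372,135)/(370,195) and (291,135)/(293,195) in full-image pixels. The lamp's foot corners and bar are also visible. I'll enlarge the lamp views to measure it with the same camera, so any hand-eye bias cancels.

Run:
```python
from h import *
import pickle
S=pickle.load(open('s.pkl','rb')); out=[]
for (n,c,im),x in zip(S[2:],(310,240)):
    a=cv2.resize(im[110:230,x:x+100],None,fx=4,fy=4,interpolation=cv2.INTER_CUBIC)[:,:,::-1]
    a=(255*(a/255.)**.55).astype(np.uint8).copy()
    for k in range(0,100,10): cv2.putText(a,str(x+k),(k*4,8),0,.3,(255,0,255));cv2.line(a,(k*4,10),(k*4,14),(255,0,255))
    for k in range(10,120,10): cv2.putText(a,str(110+k),(0,k*4+3),0,.3,(255,0,255));cv2.line(a,(22,k*4),(26,k*4),(255,0,255))
    out.append(a)
    h=cv2.cvtColor(im,cv2.COLOR_RGB2HSV); m=cv2.inRange(h,(170,120,60),(180,255,255))|cv2.inRange(h,(0,200,60),(4,255,255))
    k,_,st,ce=cv2.connectedComponentsWithStats(m); print([(st[i,4],ce[i]) for i in range(1,k) if st[i,4]>20])
    print(proj(c,posed(LAMP,np.array([[-52,62,22],[52,62,22],[-52,-62,22],[52,-62,22],[-10,0,146],[10,0,146]])/1000)))
cv2.imwrite('pics/lz.png',np.hstack(out))
```

```text
[(np.int32(77), array([381.4935, 169.7532]))]
[[320.3538 117.0256]
 [395.2102 117.1594]
 [320.3218 203.2114]
 [390.3087 203.33  ]
 [358.9828 177.4821]
 [377.6748 177.5143]]
[(np.int32(96), array([299.2708, 169.0417]))]
[[249.0077 116.2725]
 [323.8278 116.2488]
 [253.7919 202.4526]
 [323.7395 202.425 ]
 [266.5113 176.4235]
 [285.1893 176.4166]]
```

View pics/lz.png

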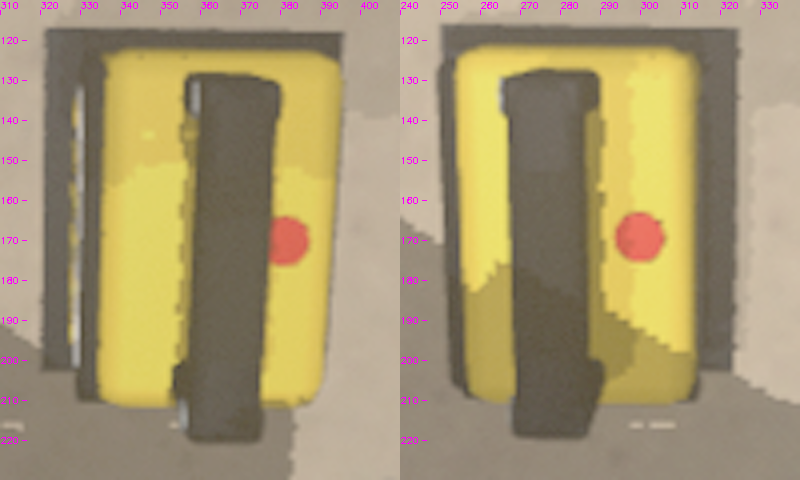

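The lamp foot corners are within about 1 px of the prediction. The pegs sit about 1.6 px, or 2 mm, further to +y, and the fixed-camera triangulation says the same. Next I'll refine both poses.

Run:
```python
from h import *
import pickle
S=pickle.load(open('s.pkl','rb')); c1,c2,c3,c4=[s[1] for s in S]
cs=[c1,c2,CAM['scene'],CAM['side']]
px=lambda c:(np.array(c)+.5)/5-.5+[250,160]
Lp=[(372.2,135.4),(291.3,135.2),px((153,112)),px((388,66))]; Rp=[(370.5,195.4),(293.3,195.0),px((240,157)),px((372,124))]
for nm,sl in (('wrist',slice(0,2)),('fixed',slice(2,4)),('all',slice(0,4))):
    l,r=[tri(cs[sl],u[sl]) for u in (Lp,Rp)]; d=l.x-r.x
    print(nm,l.x,r.x,l.cost,r.cost,'mid',(l.x+r.x)/2,'yaw',np.arctan2(-d[0],d[1]))
    P=deck2dock(np.array([[18,38,9],[18,-38,9]])/1000)
    f=lambda q:np.concatenate([(proj(c,posed(q,P))-np.array([a,b])).ravel() for c,a,b in zip(cs[sl],Lp[sl],Rp[sl])])
    s=least_squares(f,DOCK); print('  dock fit',s.x,f(s.x).round(1))
P1=np.array([[-52,62,22],[52,62,22],[-52,-62,22]])/1000;u1=np.array([(320.4,116.5),(395.3,117.6),(319.7,202.2)])
P2=np.array([[-52,62,22],[52,62,22],[52,-62,22]])/1000;u2=np.array([(250.1,116.0),(324.1,116.6),(322.8,202.2)])
f=lambda q:np.r_[(proj(c3,posed(q,P1))-u1).ravel(),(proj(c4,posed(q,P2))-u2).ravel()]
s=least_squares(f,LAMP);print('lamp',s.x,f(s.x).round(1))
# bar height from its two x edges at mid-length + ends (top face)
for a,b in (((357.5,128.5),(266,128)),((367,220),(277.5,219))): print('bar end',tri([c3,c4],[a,b]).x)
print('bar mid top', tri([c3,c4],[(367.5,174),(276.5,173.5)]).x)
```

```text
wrist [0.5721 0.2224 0.081 ] [0.5882 0.1483 0.0813] 0.008912554052786594 0.0010698056800161418 mid [0.5802 0.1853 0.0812] yaw 0.21414602868202354
  dock fit [0.5693 0.183  0.2143] [ 0.1  0.   0.   0.1 -0.1 -0.2 -0.   0.1]
fixed [0.572  0.2223 0.0784] [0.5869 0.1472 0.0801] 0.09231904371018347 0.2424831475841422 mid [0.5795 0.1847 0.0793] yaw 0.19588163294204716
  dock fit [0.5682 0.1806 0.2016] [ 0.2 -0.6  0.1 -0.5 -0.5 -0.1 -0.4  0.3]
all [0.5722 0.2223 0.0789] [0.5882 0.1479 0.0798] 0.15713873888126134 0.3870561760715576 mid [0.5802 0.1851 0.0793] yaw 0.21236119277456275
  dock fit [0.5692 0.1829 0.2128] [ 0.   0.1 -0.1  0.2 -0.1 -0.1 -0.2  0.2 -0.2 -1.  -0.1 -1.1 -0.1 -0.4
  0.1  0. ]
lamp [ 0.6062 -0.1682  0.1365] [ 0.3 -0.1  0.2 -0.1 -0.1  0.4 -0.8 -0.4  0.1 -0.1  0.2  0.5]
bar end [ 0.5879 -0.1204  0.1285]
bar end [ 0.6138 -0.2154  0.1469]
bar mid top [ 0.6061 -0.1661  0.1395]
```

```bash
sed -i 's/^DOCK=.*/DOCK=[.5692,.1829,.2135]; LAMP=[.6062,-.1682,.142]/' h.py
python3 - <<'E'
from h import *
from station import robot
M=Rz(LAMP[2]); p=np.r_[LAMP[:2],0]
robot.open_gripper(); robot.goto(tcp_for(p,M,.22),quat(tool(M,1)))
print(robot.move_linear(tcp_for(p,M,.118),rate=.12,threshold=12))
robot.grab(50); o=robot.observe(); print(o['tcp_pos'],o['opening'],o['finger_force'],o['ft_force'])
if o['opening']>.012:
    print(robot.move_linear(tcp_for(p,M,.30),rate=.15)); robot.dwell(.3); o=robot.observe(); print(o['opening'],o['finger_force'],o['ft_force'],o['moment'])
    Md=Rz(DOCK[2])@RY; pd=np.r_[DOCK[:2],.065]
    robot.goto(tcp_for(pd,Md,.118+.12),quat(tool(Md,1)))
    robot.move_linear(tcp_for(pd,Md,.118+.04),rate=.1); robot.dwell(.3)
    o=robot.observe(); print(o['tcp_pos'],tcp_for(pd,Md,.158),o['ee_rot'],quat(tool(Md,1)),o['clock'],o['ft_force'])
    a=[]
    for n,(x,y) in(('scene',(250,130)),('side',(270,120))):
        d=robot.get_image(n); cv2.imwrite(f'pics/{n}_h.png',d['img'][:,:,::-1]); a.append(cv2.resize(d['img'][y:y+100,x:x+100],None,fx=4,fy=4,interpolation=cv2.INTER_CUBIC)[:,:,::-1])
    cv2.imwrite('pics/held.png',np.hstack(a))
E
```

```text
False
[ 0.6062 -0.1682  0.118 ] 0.01903600146806117 49.99764025211334 [0.255  0.6133 0.5181]
False
0.019178996643585945 49.99295890331268 [ 0.8735  0.4113 -4.9082] [-0.0465  0.0158  0.0081]
[0.4921 0.1662 0.2024] [0.492  0.1662 0.2018] [0.1628 0.6062 0.7518 0.2018] [0.1625 0.6064 0.7519 0.2015] 12.95 [-0.2869 -0.0173 -4.6194]
```

View pics/held.png

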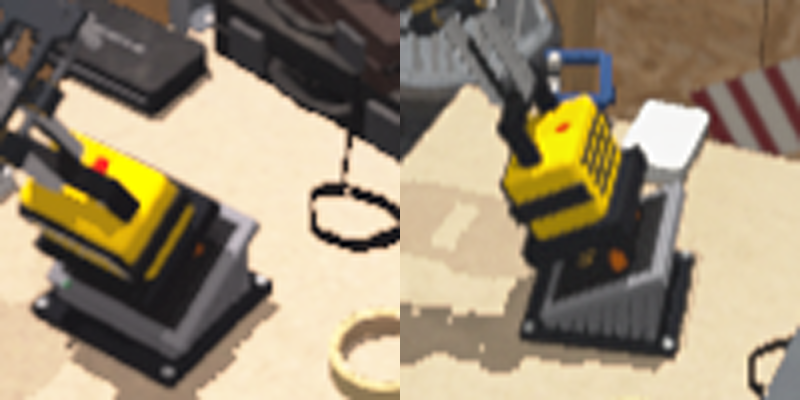

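The lamp is held parallel to the deck, about 40 mm above it, with the right-hand peg visible under its foot. I'll lower it slowly along the normal with force stops.

Run:
```python
from h import *
from station import robot
Md=Rz(DOCK[2])@RY; pd=np.r_[DOCK[:2],.065]
def rep(t,hit):
    robot.dwell(.1); o=robot.observe(); e=Md.T@(o['tcp_pos']-pd); print(t,hit,'deck-frame tcp mm',(e*1000).round(2),'F deck',Md.T@o['ft_force'],'M',Md.T@o['moment'],o['opening'],round(o['clock'],2))
for h in (.02,.014,.009,.004,.0):
    hit=robot.move_linear(tcp_for(pd,Md,.118+h),rate=.03,threshold=8); rep(h,hit)
    if hit: break
```

```text
0.02 False deck-frame tcp mm [  0.24  -0.01 138.19] F deck [-2.5072 -0.1355 -4.4529] M [-0.0661  0.9427  0.0552] 0.019178369215545252 13.97
0.014 False deck-frame tcp mm [ -0.06   0.01 131.93] F deck [-2.2761  0.5634 -3.8202] M [-0.0333  0.9432  0.0083] 0.01952697156352482 14.42
0.009 False deck-frame tcp mm [  0.01   0.01 126.97] F deck [-2.145   0.4875 -4.4317] M [-0.088   0.9651  0.0067] 0.01905874084190306 14.83
0.004 False deck-frame tcp mm [ -0.02   0.02 121.95] F deck [-3.3819  0.0566 -4.3052] M [0.0215 0.9056 0.0159] 0.018952869655027044 15.25
0.0 True deck-frame tcp mm [  0.07  -0.05 118.82] F deck [-0.2301 -1.0911  6.5984] M [-0.1676  0.4319  0.071 ] 0.01958384136227774 15.56
```

The pegs went in freely, and contact came at the expected deck height. I'll press lightly to flatten the foot, release, back off along the normal and check.

Run:
```python
from h import *
from station import robot
Md=Rz(DOCK[2])@RY; pd=np.r_[DOCK[:2],.065]
def rep(t,hit=None):
    robot.dwell(.3); o=robot.observe(); e=Md.T@(o['tcp_pos']-pd); print(t,hit,(e*1000).round(2),'F deck',Md.T@o['ft_force'],'M',Md.T@o['moment'],o['opening'],o['finger_force'],round(o['clock'],2))
rep('press',robot.move_linear(tcp_for(pd,Md,.1168),rate=.02,threshold=12))
robot.open_gripper(); rep('open')
robot.move_linear(tcp_for(pd,Md,.24),rate=.1); rep('away')
a=[]
for n,(x,y) in(('scene',(250,130)),('side',(270,120))):
    d=robot.get_image(n); a.append(cv2.resize(d['img'][y:y+100,x:x+100],None,fx=4,fy=4,interpolation=cv2.INTER_CUBIC)[:,:,::-1].copy())
    P=np.array([[sx*52,sy*62,z] for z in(0,22) for sx,sy in((-1,-1),(1,-1),(1,1),(-1,1))])/1000
    for u in proj(CAM[n],P@Md.T+pd): cv2.circle(a[-1],tuple(int(v) for v in ((u-[x,y]+.5)*4)),2,(255,0,255),-1)
cv2.imwrite('pics/end.png',np.hstack(a))
```

```text
press True [ -0.05  -0.04 118.82] F deck [-0.8489  0.1997  6.0798] M [-0.1338  0.3387  0.0101] 0.019046330357942842 49.98916447162628 16.07
open None [ -3.01   0.29 117.53] F deck [-0.2408  0.2824  0.0135] M [-0.039   0.2863  0.0525] 0.09396896302784712 0.0 17.57
away None [ -0.24   0.02 239.7 ] F deck [0.0687 0.8317 0.3416] M [-0.0337  0.312   0.0323] 0.0938602862133713 0.0 19.25
```

View pics/end.png

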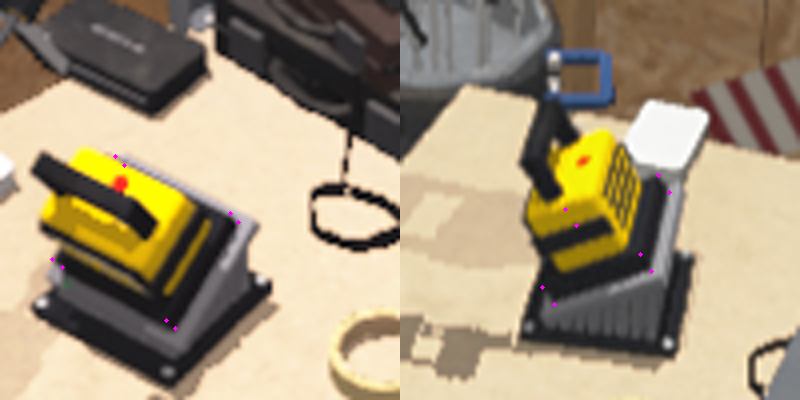

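The lamp stands flat on the deck. Its foot corners match the seated model dots in both views, for example (652,271) in the side half and (231,213) in the scene half. The lens faces down the slope and the gripper is clear.

```bash
python3 -c "
from station import robot
print(robot.close_job())"
```

```text
the job is handed in; nothing more can be done
None
```

The work light is on its dock, flat on the deck with both pegs in their holes and the lens facing down the slope; it was released, the gripper backed clear, and the job was handed in at about 19 s (the verdict was not shown to me).

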